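# Log the architectural model, then lift off its roof for the reviewers

### The arm

A 6-joint arm with a two-finger parallel gripper is mounted at the origin on the work surface. World frame = base frame: x ahead of the robot, y to its left, z up, the work surface at z = 0. Lengths are in m, angles in rad, forces in N, time in s.
With the tool pointing down it reaches from about 0.3 to 0.775 m from the base axis. Payload 14.6 kg.
Tool frame: the origin (TCP) lies on the centre line of the jaws, within the pads' length; the fingertips stand 25 mm ahead of it and the grasp point (between the pads) lies 6 mm ahead of it (r.tip_extent is the distance from the TCP to the fingertips, in m); z points along the fingers, y is the line along which they close (so a half turn about z gives the same grasp; the last joint's range is limited). The gripper opens to 85 mm and grips with 20 to 120 N. Pads are 22 mm wide; open, the fingers measure 114 mm over their backs; the gripper's body (76 mm by 85 mm) begins 54 mm behind the grasp point. The pads swing forward as they close: fully open they stand 13 mm farther back than shut.
Start: joints at [-1.172, 0.3, 1.521, -0, 1.321, -0.067], TCP at [0.247, -0.491, 0.256] pointing down, gripper open.
Joint ranges: [-3.03, 3.03], [-0.79, 2.21], [0.23, 2.52], [-1.04, 4.18], [0, 3.07], [-2.55, 2.55]. Speed limits (rad/s): [2.22, 2.22, 2.57, 3.14, 3.14, 3.14].

### API

Orientations are given as a rotation vector (axis times angle).
In Python, from cell import status, vision, r gives the robot as it stands.
- The arm moves only by the shell command python3 -m jog 'ROWS' [FORCE]. ROWS is JSON, a list of rows, each an object of numbers: "x", "y", "z": the shift along the world's x, y, z in mm; "wx", "wy", "wz": the turn, a rotation vector about the world's x, y, z in degrees; "jaw": the finger opening in mm, from 0 to 85.4. A call has 1 to 8 rows; each row is the pose to reach, as a shift and turn from the pose commanded when the call began; what a row does not reach only later rows make up. A row lasts 1/12 s, in which the tool goes at most 41.7 mm and 7.16 degrees, less where a joint would pass 70% of its speed; a pose out of reach is approached as far as the arm can. A call with a gripper value outside its range is refused whole. The fingers move at their own pace and stop on an object; FORCE is the grip in N (left out, the last holds). Time passes only in rows, so rows that repeat a pose let the fingers close. It gives the time, the measured TCP pose, the force, the opening and the grip force at its end, in the units of the state.
- status.get_obs(): the state, without advancing time (a new reading comes with each control period).
- vision.get_image(name): name is "scene" or "top" or "wrist"; returns the picture (384x512x3 uint8, red, green, blue); there is no depth.
- vision.calibration(name): a dict with "vertical_fov" (degrees; the focal length in pixels is half the picture's height over the tangent of half this angle, whatever the lens; pixels are square), "cx", "cy" (the principal point, pixels), "D" ([k1, k2, p1, p2, k3] as OpenCV has them; the pictures are not rectified), "cam_to_world" (4x4, takes a point from camera to world coordinates). Camera axes: x right, y down, z forward; pixel columns grow to the right and rows downward; lengths in m; the calibration is good to about 2 mm. A picture is of the moment at which its call begins: read the wrist's pose just before it. calibration takes no time and is no camera call; for the wrist camera it gives the pose at the moment of the call.
- r.finish_job(): hands the job in; it is judged then, once.
The state is a dict: "time": time; "qpos": joint angles; "dq": joint speeds; "joint_efforts": joint torques, N m; "position": TCP position; "eef_rot": TCP orientation; "force": force on the tool from outside, world axes, zero at the start; "wrist_torque": the same for the moment, N m; "opening": opening from 0.0 (shut) to 1.0 (fully open); "finger_force": force on a finger pad.
Only numpy, scipy, OpenCV 4.12 (cv2) and the standard library are available. Lean on these libraries where they do the work, as an engineer would, in place of code of your own. Each camera call takes 0.05 s, during which the arm holds its last target. There are 200 camera calls.

### The job

Pick up the hand scanner, hold it level and still for a second with its window straight over the bar tag on the building model's forecourt, about 8 cm above it, then lay it back flat in the middle of its grey tray and let go. Then grip the model's roof by the grey lift core on top, lift it straight up and hold it still and level above the building, about 10 cm higher than it lay, with the loose black water tank still standing on it; the program finishes while the gripper is holding the roof there. Leave the red book, mug, tape measure and loose model tree where they are.

Things in the scene. Friction and masses are not known exactly. Their poses are not given: they have to be found in the camera images.
- model: architectural model, fixed: base board 300 (x) x 260 (y) x 16 mm, white building 132 (x) x 112 (y) mm centred 50 mm from the board's centre towards model +x, its walls ending 96 mm above the table; low wing (to 49 mm) on its +y side. Origin: centre of the board's underside; x points from tag to building, z up. Stands left or right of the robot's centre line, the tray on the other side
- tag (a point): white 50 x 40 mm tag with black bars, flat on the board's top, facing up; this is its centre, 17 mm above the table, 100 mm from the board's centre towards the model's -x (the robot's side). Axes as the model's
- roof_seat (a point): point fixed to the model: where roof_core lies while the roof is fully seated; 123 mm above the table, over the building's centre. Axes as the model's
- roof_core (a point): loose lift-off roof (0.11 to 0.22 kg), given at the centre of its grey lift core: block 50 (x) x 28 (y) x 42 mm high in the middle of a wooden plate 144 (x) x 124 (y) x 6 mm, whose top is 21 mm below this point. Grip the core across its 28 mm, along y. Ribs reach 6 mm down inside the walls (3 mm play): it comes off straight up. x, y as the model's when seated, z up
- tank_mid (a point): small black water tank, 24 mm diameter, 22 mm high, 14 g, standing loose on the roof plate, 44 to 54 mm from the core's centre on its +x side; this is its centre half-way up
- scanner_grip (a point): loose hand scanner 150 mm long (0.13 to 0.25 kg), lying flat in the tray; this point is on its black grip near its centre of mass, 20 mm above its underside. x points to the yellow nose. Black grip 36 (y) x 36 mm high, from 65 mm behind to 35 mm ahead of this point; then the yellow nose, 50 long, 52 wide, 40 mm high. It scans straight down (-z); no trigger to press
- scanner_window (a point): centre of the scanner's window, in the underside of the nose: 60 mm ahead (+x) of scanner_grip and 20 mm below it. Axes as scanner_grip
- tray: shallow open grey tray fixed to the table, 210 (x) x 124 (y) x 18 mm high outside, walls and floor 5 mm; the scanner lies along its x. Origin: centre of its underside
- book_red: red book 150 x 210 x 34 mm lying alone at the left; origin under its centre
- mug: white mug, 80 mm diameter, 92 mm high; origin under its centre
- tape: orange tape measure 70 x 40 x 62 mm high; origin under its centre
- tree: loose green model tree, 28 mm foot, about 72 mm high, standing on the model's board beside the building on its -y side; origin under its foot
There are look-alikes about, which are no part of the job. Leave any green or purple look-alike of the part that bears scanner_grip alone.

How it is judged:
By the outcome, as a careful person would: the job done as asked, in the order asked, and still so for the second after the job is handed in, while the arm keeps its last pose, push and grip.
It also fails if it takes over 64 s, if anything falls off the work surface, if the arm or the gripper's body presses on something with over 40 N, if the wrist force passes 120 N, or if a joint passes its speed limit or range.

## Working session

There is one attempt and no reset: what is moved stays moved. The work goes in short steps, Python scripts to look and compute and a shell command to move; the robot and the scene stay as the last step left them, time stands still between calls to the robot, and variables do not carry over. Pictures are saved under pics/ and viewed, at most 12 in all, crops included, and the job is handed in when it is done.

```bash
ls; mkdir -p pics
python3 - <<'E'
from cell import status, vision, r
import cv2
for n in("top","scene"):
    im=vision.get_image(n);cv2.imwrite(f"pics/{n}0.png",cv2.resize(im[:,:,::-1],(800,600),interpolation=cv2.INTER_CUBIC))
    c=vision.calibration(n);print(n,c)
o=status.get_obs();print(o)
E
```

```text
pics
top {'vertical_fov': 53.27899864561174, 'cx': 256.94800913767915, 'cy': 194.100314702484, 'D': array([-0.03814008,  0.        ,  0.        ,  0.        ,  0.        ]), 'cam_to_world': array([[ 0.08150421, -0.97674804,  0.19829355,  0.29382754],
       [-0.99666475, -0.07906493,  0.02020164, -0.01971087],
       [-0.00405385, -0.19927871, -0.97993447,  1.38199092],
       [ 0.        ,  0.        ,  0.        ,  1.        ]])}
scene {'vertical_fov': 56.72907017791373, 'cx': 255.44285706528228, 'cy': 193.46020310372634, 'D': array([-0.0803531,  0.       ,  0.       ,  0.       ,  0.       ]), 'cam_to_world': array([[ 0.74527531,  0.56105082, -0.36025918,  0.99605375],
       [ 0.66675127, -0.62932814,  0.39923531, -0.52360807],
       [-0.00272994, -0.53774349, -0.84310408,  1.22925885],
       [ 0.        ,  0.        ,  0.        ,  1.        ]])}
{'time': 0.1, 'qpos': array([-1.17161190e+00,  3.00436343e-01,  1.52154005e+00, -6.17505976e-06,
        1.32070036e+00, -6.66176186e-02]), 'dq': array([-2.74011116e-04, -2.26612830e-03, -2.48461259e-03, -3.73115876e-05,
        2.19577476e-03,  3.44515033e-04]), 'joint_efforts': array([-4.29192623e-04, -5.44370770e+01, -3.62369049e+01, -8.58839758e-05,
        3.04383815e-03,  1.03391719e-05]), 'position': array([ 0.24694007, -0.4912342 ,  0.25575772]), 'eef_rot': array([-3.05573269e+00, -7.24839125e-01,  2.91029039e-04]), 'force': array([-0.75785372, -0.98573483, -0.15017625]), 'wrist_torque': array([ 0.02467527, -0.00177387, -0.0160452 ]), 'finger_force': 0.0, 'opening': 1.0025218720304074}
```

View pics/top0.png

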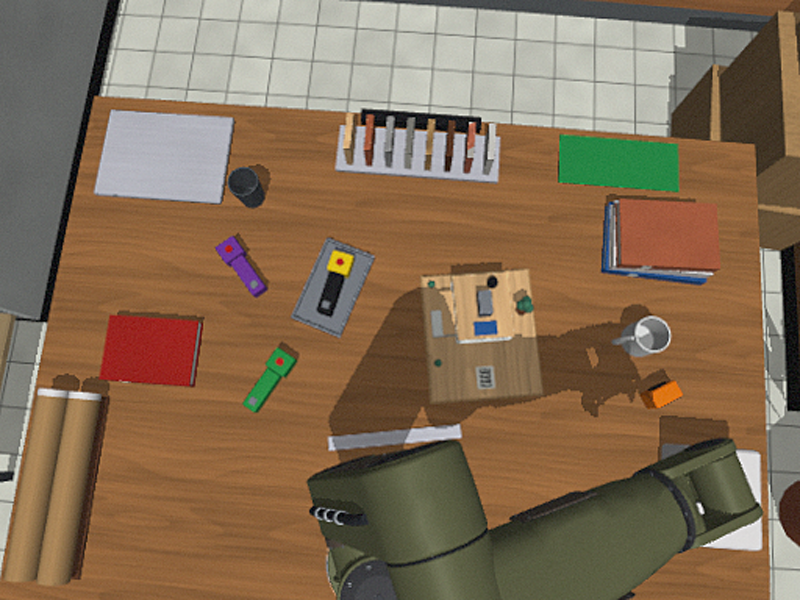

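View pics/scene0.png

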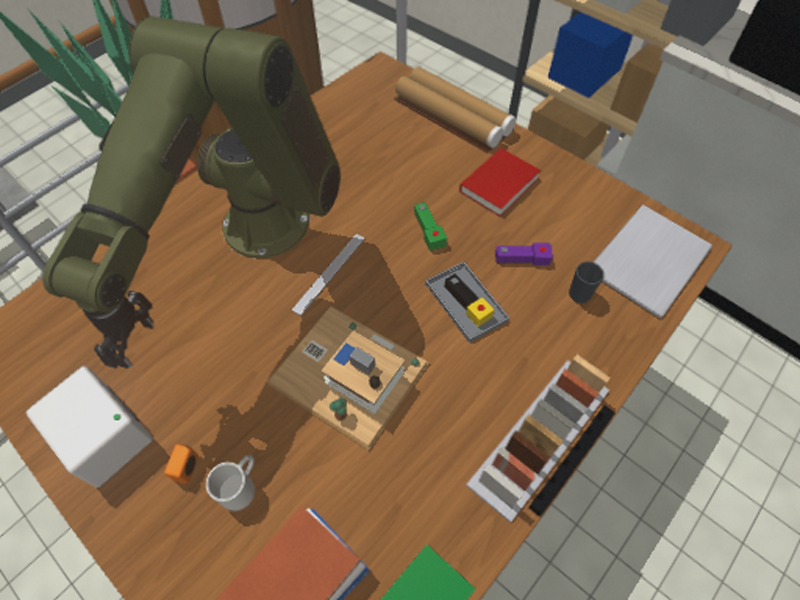

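The top view shows the scanner in its tray at about (337,283), the tag at (485,377), the core at (485,301), the tank at (492,282) and the tree at (525,303). Next is an enlarged crop.

```bash
cat > h.py <<'E'
import numpy as np, cv2
from cell import vision
def K(c):
    f=192/np.tan(np.radians(c["vertical_fov"]/2)); return np.array([[f,0,c["cx"]],[0,f,c["cy"]],[0,0,1]])
def ray(c,uv):
    p=cv2.undistortPoints(np.array(uv,float).reshape(-1,1,2),K(c),c["D"])[:,0]
    d=np.c_[p,np.ones(len(p))]@c["cam_to_world"][:3,:3].T
    return c["cam_to_world"][:3,3],d
def at(c,uv,z):
    o,d=ray(c,uv); return o+d*((np.broadcast_to(z,len(d))-o[2])/d[:,2])[:,None]
def proj(c,P):
    T=np.linalg.inv(c["cam_to_world"]); return cv2.projectPoints(np.array(P,float).reshape(-1,1,3),cv2.Rodrigues(T[:3,:3])[0],T[:3,3],K(c),c["D"])[0][:,0]
def crop(n,x0,y0,w,h,s,f,grab=True):
    im=vision.get_image(n)[y0:y0+h,x0:x0+w,::-1]
    cv2.imwrite(f,cv2.resize(im,None,fx=s,fy=s,interpolation=cv2.INTER_CUBIC))
E
python3 -c "
from h import *
crop('top',180,145,180,120,4.4,'pics/c1.png')"
```

```text
(no output)
```

View pics/c1.png

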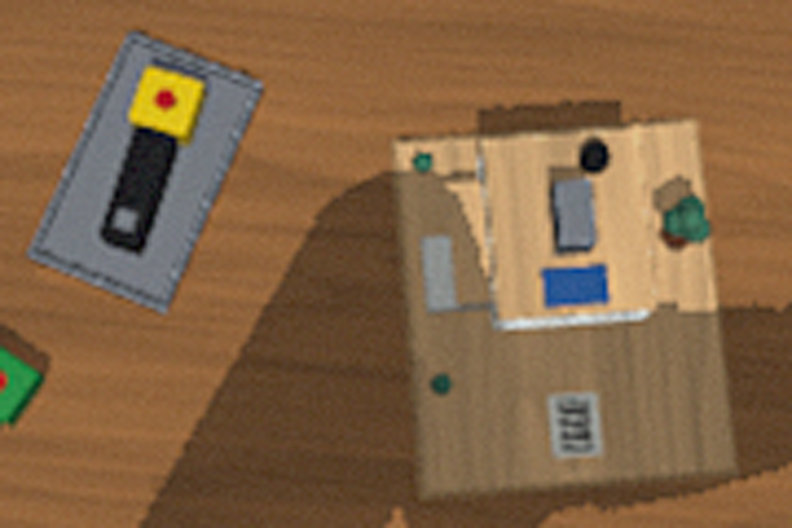

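Run:
```python
from h import *
np.set_printoptions(precision=4,suppress=True)
c=vision.calibration("top")
g=lambda a,z:at(c,np.array(a,float)/4.4+[180,145]-.4,z)[:,:2]
ang=lambda v:np.degrees(np.arctan2(v[1],v[0]))
def rect(name,a,z):
    P=g(a,z); f=(P[0]+P[1]-P[2]-P[3])/2; s=(P[0]+P[3]-P[1]-P[2])/2
    print(name,P.mean(0),"len",np.linalg.norm(f),np.linalg.norm(s),"ang",ang(f),ang(s)-90)
rect("tray",[(130,32),(265,82),(168,312),(30,258)],.018)
rect("nose",[(147,66),(206,80),(188,142),(130,122)],.045)
P=g([(103,235),(140,250)],.041);print("grip end",P,P.mean(0))
rect("board",[(395,142),(697,120),(737,470),(420,498)],.016)
rect("tag",[(550,395),(598,393),(602,455),(552,458)],.017)
rect("core",[(557,180),(592,178),(596,243),(560,247)],.144)
print("tank",g([(596,152)],.124)); print("tree",g([(687,218)],.06))
w=vision.calibration("wrist");print(w)
```

```text
tray [0.598  0.1708] len 0.2096020437062652 0.12313586688301881 ang -17.068179427879496 -16.526285427447206
nose [0.6495 0.1572] len 0.051954851107328705 0.050612550360956 ang -10.232584872205637 -12.0164907562487
grip end [[0.5354 0.1989]
 [0.5256 0.1676]] [0.5305 0.1832]
board [ 0.5132 -0.1788] len 0.29292287836523995 0.2552002492091251 ang 8.431721092015707 9.24280666140551
tag [ 0.4151 -0.1948] len 0.05031569140861812 0.03970161300636155 ang 5.918601256236298 7.482652400160191
core [ 0.5632 -0.1704] len 0.050619585248205215 0.02683820239868693 ang 6.053040360175436 9.532831881466109
tank [[ 0.6157 -0.1854]]
tree [[ 0.5836 -0.2695]]
{'vertical_fov': 68.06821308016193, 'cx': 256.13316365748216, 'cy': 193.06025168581198, 'D': array([-0.0516,  0.    ,  0.    ,  0.    ,  0.    ]), 'cam_to_world': array([[ 0.4493, -0.8487, -0.2789,  0.3183],
       [-0.8934, -0.427 , -0.1398, -0.456 ],
       [-0.0004,  0.312 , -0.9501,  0.3727],
       [ 0.    ,  0.    ,  0.    ,  1.    ]])}
```

The crop gives scanner yaw about -12° with its grip near (.592,.170), tray yaw -17°, and model yaw about 8.5°. I'm moving over the scanner.

```bash
R='x'; python3 -m jog '[{"x":40,"y":76,"wz":16},{"x":115,"y":220,"wz":47},{"x":115,"y":220,"wz":47},{"x":115,"y":220,"wz":47},{"x":115,"y":220,"wz":47},{"x":115,"y":220,"wz":47},{"x":115,"y":220,"wz":47},{"x":115,"y":220,"wz":47}]' && python3 -m jog '[{"x":115,"y":220,"wz":47},{"x":115,"y":220,"wz":47},{"x":115,"y":220,"wz":47},{"x":115,"y":220,"wz":47},{"x":115,"y":220,"wz":47},{"x":115,"y":220,"wz":47},{"x":115,"y":220,"wz":47},{"x":115,"y":220,"wz":47}]' && python3 -m jog '[{"x":115,"y":220,"wz":47},{"x":115,"y":220,"wz":47},{"x":115,"y":220,"wz":47},{"x":115,"y":220,"wz":47},{"x":115,"y":220,"wz":47},{"x":115,"y":220,"wz":47},{"x":115,"y":220,"wz":47},{"x":115,"y":220,"wz":47}]'
python3 - <<'E'
from h import *
from cell import status
o=status.get_obs();print(o["qpos"],o["position"],o["eef_rot"])
im=vision.get_image("wrist");cv2.imwrite("pics/w1raw.png",im[:,:,::-1]);cv2.imwrite("pics/w1.png",cv2.resize(im[:,:,::-1],(800,600),interpolation=cv2.INTER_CUBIC))
np.save("w1.npy",vision.calibration("wrist"))
E
```

```text
[-1.17160029e+00  3.00332405e-01  1.52143936e+00  3.30256624e-05
  1.32069272e+00 -6.66048720e-02] [ 0.24696722 -0.4912607   0.25585734] [-3.05593421e+00 -7.24869398e-01  1.77076669e-04]invalid input
```

View pics/w1.png

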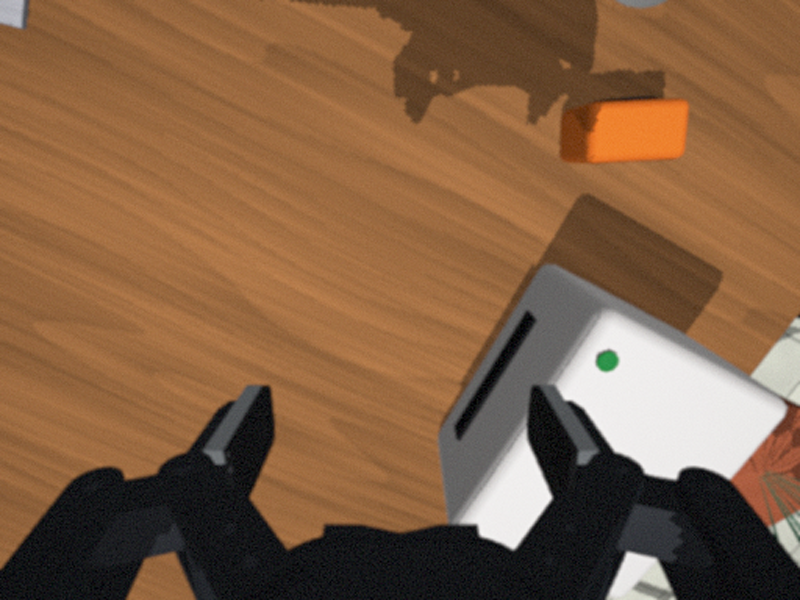

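The arm did not move. The wrist view shows the table, the orange tape at (630,130) and a white box near the gripper, and the call was refused as malformed. I'm trying rows with every key filled in, on their own command line.

```bash
python3 -m jog '[{"x":40,"y":76,"z":10,"wx":0,"wy":0,"wz":16,"jaw":85},{"x":115,"y":220,"z":10,"wx":0,"wy":0,"wz":47,"jaw":85},{"x":115,"y":220,"z":10,"wx":0,"wy":0,"wz":47,"jaw":85},{"x":115,"y":220,"z":10,"wx":0,"wy":0,"wz":47,"jaw":85},{"x":115,"y":220,"z":10,"wx":0,"wy":0,"wz":47,"jaw":85},{"x":115,"y":220,"z":10,"wx":0,"wy":0,"wz":47,"jaw":85},{"x":115,"y":220,"z":10,"wx":0,"wy":0,"wz":47,"jaw":85},{"x":115,"y":220,"z":10,"wx":0,"wy":0,"wz":47,"jaw":85}]'
```

```text
time: 0.87
position: [0.3628, -0.2699, 0.2665]
eef_rot: [2.507, 1.892, 0.0]
force: [-0.0, -0.7, 0.3]
opening: 0.993
finger_force: 0.0
```

```bash
python3 -m jog '[{"x":115,"y":220,"z":0,"wx":0,"wy":0,"wz":47,"jaw":85},{"x":115,"y":220,"z":0,"wx":0,"wy":0,"wz":47,"jaw":85},{"x":115,"y":220,"z":0,"wx":0,"wy":0,"wz":47,"jaw":85},{"x":115,"y":220,"z":0,"wx":0,"wy":0,"wz":47,"jaw":85},{"x":115,"y":220,"z":0,"wx":0,"wy":0,"wz":47,"jaw":85},{"x":115,"y":220,"z":0,"wx":0,"wy":0,"wz":47,"jaw":85},{"x":115,"y":220,"z":0,"wx":0,"wy":0,"wz":47,"jaw":85}]'
python3 -m jog '[{"x":114,"y":220,"z":0,"wx":0,"wy":0,"wz":47,"jaw":85},{"x":114,"y":220,"z":0,"wx":0,"wy":0,"wz":47,"jaw":85},{"x":114,"y":220,"z":0,"wx":0,"wy":0,"wz":47,"jaw":85},{"x":114,"y":220,"z":0,"wx":0,"wy":0,"wz":47,"jaw":85},{"x":114,"y":220,"z":0,"wx":0,"wy":0,"wz":47,"jaw":85},{"x":114,"y":220,"z":0,"wx":0,"wy":0,"wz":47,"jaw":85},{"x":114,"y":220,"z":0,"wx":0,"wy":0,"wz":47,"jaw":85},{"x":114,"y":220,"z":0,"wx":0,"wy":0,"wz":47,"jaw":85}]'
python3 - <<'E'
from h import *
from cell import status
o=status.get_obs();print(o["qpos"],o["position"],o["eef_rot"])
np.save("w1.npy",vision.calibration("wrist"))
im=vision.get_image("wrist");cv2.imwrite("pics/w2.png",cv2.resize(im[:,:,::-1],(800,600),interpolation=cv2.INTER_CUBIC))
E
```

```text
time: 1.45
position: [0.4788, -0.0476, 0.266]
eef_rot: [-1.544, -2.735, -0.001]
force: [-1.0, -1.0, -1.0]
opening: 0.992
finger_force: 0.0
time: 2.12
position: [0.5916, 0.169, 0.2649]
eef_rot: [-0.334, -3.122, 0.001]
force: [-0.4, 0.1, 0.2]
opening: 0.998
finger_force: 0.0
[ 2.18712166e-01  4.42253902e-01  1.30753979e+00 -1.77931664e-04
  1.39365994e+00 -1.13882124e+00] [0.59164257 0.1689567  0.26486703] [-3.34127206e-01 -3.12205655e+00  1.19435598e-03]
```

View pics/w2.png

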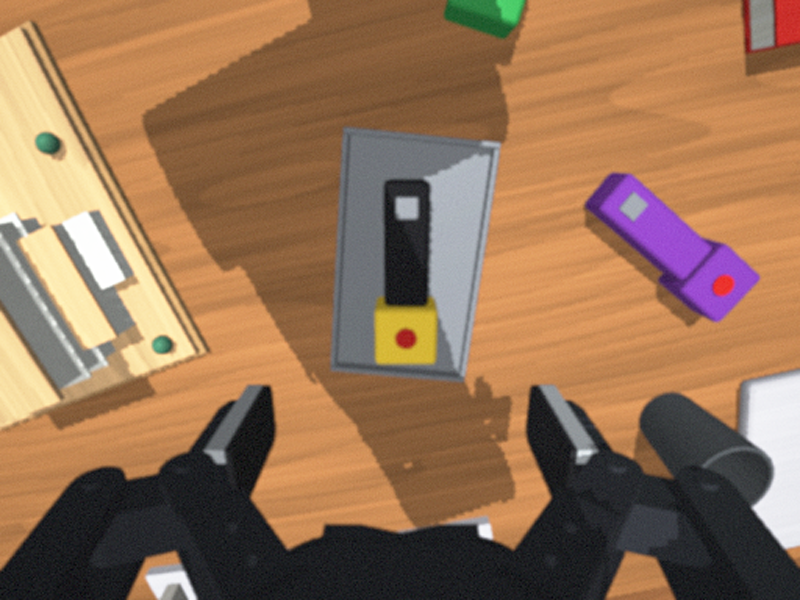

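The wrist view shows the scanner square to the jaws: tail top edge at (386–430,185), red dot on the nose at (405,338), tray corners at (347,129), (499,144), (463,381) and (332,370).

Run:
```python
from h import *
np.set_printoptions(precision=4,suppress=True)
c=np.load("w1.npy",allow_pickle=True).item()
g=lambda a,z:at(c,np.array(a,float)*.64-.2,z)[:,:2]
t=g([(387,183),(430,183)],.041);n=g([(376,335),(436,335),(405,338)],.045)
print("tail",t,t.mean(0),"nose",n,n[:2].mean(0))
print("noseend",g([(375,364),(437,364)],.045))
T=g([(347,129),(499,144),(463,381),(332,370)],.018);print("tray",T,T.mean(0))
d=n[2]-t.mean(0);print(np.linalg.norm(d),np.degrees(np.arctan2(d[1],d[0])))
f=T[2]+T[3]-T[0]-T[1];print(np.degrees(np.arctan2(f[1],f[0])))
u=d/np.linalg.norm(d);print("grip from tail",t.mean(0)+.065*u,"from dot",n[2]-.06*u)
```

```text
tail [[0.5288 0.1712]
 [0.5356 0.2026]] [0.5322 0.1869] nose [[0.6443 0.1361]
 [0.6547 0.184 ]
 [0.6519 0.1587]] [0.6495 0.16  ]
noseend [[0.6696 0.1292]
 [0.6806 0.18  ]]
tray [[0.4836 0.1491]
 [0.5192 0.262 ]
 [0.7159 0.1996]
 [0.6798 0.0851]] [0.5996 0.174 ]
0.1229826133050695 -13.263227586632631
-17.82597775324406
grip from tail [0.5955 0.172 ] from dot [0.5935 0.1725]
```

```bash
python3 -m jog '[{"x":1,"y":2,"z":-30,"wx":0,"wy":0,"wz":-0.5,"jaw":58},{"x":1,"y":2,"z":-70,"wx":0,"wy":0,"wz":-0.5,"jaw":58},{"x":1,"y":2,"z":-110,"wx":0,"wy":0,"wz":-0.5,"jaw":58},{"x":1,"y":2,"z":-150,"wx":0,"wy":0,"wz":-0.5,"jaw":58},{"x":1,"y":2,"z":-180,"wx":0,"wy":0,"wz":-0.5,"jaw":58},{"x":1,"y":2,"z":-205,"wx":0,"wy":0,"wz":-0.5,"jaw":58},{"x":1,"y":2,"z":-220,"wx":0,"wy":0,"wz":-0.5,"jaw":58},{"x":1,"y":2,"z":-228,"wx":0,"wy":0,"wz":-0.5,"jaw":58}]' 50
python3 -m jog '[{"x":0,"y":0,"z":0,"wx":0,"wy":0,"wz":0,"jaw":58},{"x":0,"y":0,"z":0,"wx":0,"wy":0,"wz":0,"jaw":45},{"x":0,"y":0,"z":0,"wx":0,"wy":0,"wz":0,"jaw":30},{"x":0,"y":0,"z":0,"wx":0,"wy":0,"wz":0,"jaw":25},{"x":0,"y":0,"z":0,"wx":0,"wy":0,"wz":0,"jaw":25},{"x":0,"y":0,"z":0,"wx":0,"wy":0,"wz":0,"jaw":25},{"x":0,"y":0,"z":0,"wx":0,"wy":0,"wz":0,"jaw":25},{"x":0,"y":0,"z":0,"wx":0,"wy":0,"wz":0,"jaw":25}]' 50
```

```text
time: 2.83
position: [0.5913, 0.1685, 0.0362]
eef_rot: [-0.36, -3.118, 0.002]
force: [0.2, 0.2, -0.4]
opening: 0.679
finger_force: 0.0
time: 3.5
position: [0.5929, 0.1705, 0.0402]
eef_rot: [0.351, 3.119, 0.001]
force: [-0.5, -2.1, 6.6]
opening: 0.411
finger_force: 52.1
```

```bash
python3 -m jog '[{"x":0,"y":0,"z":3,"wx":0,"wy":0,"wz":0,"jaw":25},{"x":0,"y":0,"z":8,"wx":0,"wy":0,"wz":0,"jaw":25},{"x":0,"y":0,"z":20,"wx":0,"wy":0,"wz":0,"jaw":25},{"x":0,"y":0,"z":40,"wx":0,"wy":0,"wz":0,"jaw":25},{"x":0,"y":0,"z":70,"wx":0,"wy":0,"wz":0,"jaw":25},{"x":0,"y":0,"z":105,"wx":0,"wy":0,"wz":0,"jaw":25},{"x":0,"y":0,"z":140,"wx":0,"wy":0,"wz":0,"jaw":25},{"x":0,"y":0,"z":160,"wx":0,"wy":0,"wz":0,"jaw":25}]' 60
python3 -m jog '[{"x":0,"y":0,"z":0,"wx":0,"wy":0,"wz":0,"jaw":25},{"x":0,"y":0,"z":0,"wx":0,"wy":0,"wz":0,"jaw":25}]' 60
python3 - <<'E'
from h import *
from cell import status
o=status.get_obs();print(o["position"],o["eef_rot"],o["force"],o["wrist_torque"],o["opening"])
np.save("w3.npy",vision.calibration("wrist"))
im=vision.get_image("wrist");cv2.imwrite("pics/w3.png",cv2.resize(im[:,:,::-1],(800,600),interpolation=cv2.INTER_CUBIC))
E
```

```text
time: 4.17
position: [0.5926, 0.1708, 0.2037]
eef_rot: [0.35, 3.117, 0.003]
force: [0.1, 0.2, -0.2]
opening: 0.415
finger_force: 60.0
time: 4.33
position: [0.5921, 0.1707, 0.1999]
eef_rot: [0.35, 3.12, 0.001]
force: [-0.2, -0.4, -1.6]
opening: 0.413
finger_force: 60.1
[0.59213905 0.17067762 0.19991153] [3.50275374e-01 3.11962285e+00 1.33984330e-03] [-0.19023829 -0.43741287 -1.64711566] [-0.00327441  0.07999442  0.01256921] 0.41342209598532254
```

View pics/w3.png

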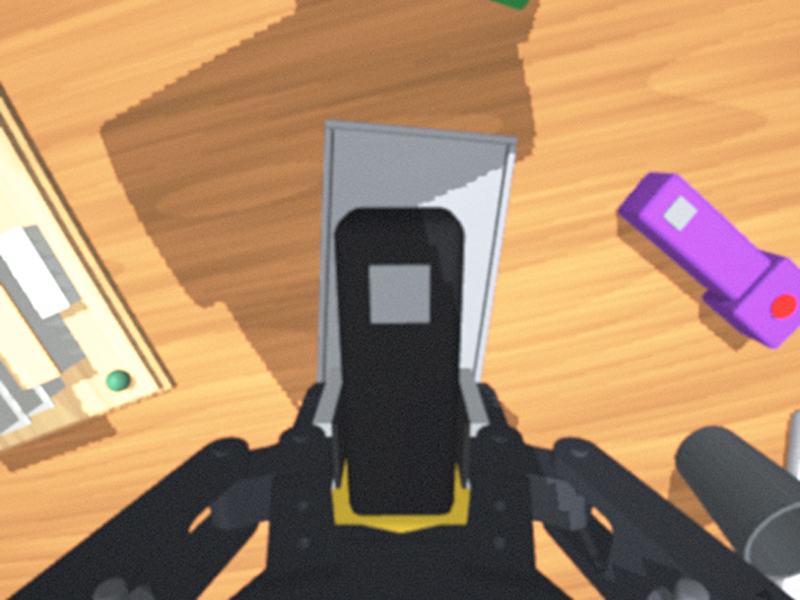

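The scanner is held straight, with its tail end at (345–455,208) and the nose partly visible below.

Run:
```python
from h import *
np.set_printoptions(precision=4,suppress=True)
c=np.load("w3.npy",allow_pickle=True).item()
g=lambda a,z:at(c,np.array(a,float)*.64-.2,z)[:,:2]
t=g([(400,207),(336,240),(463,240)],.201);print(t)
T=np.array([.5921,.1707])
a=np.radians(-12.8);u=np.array([np.cos(a),np.sin(a)]);v=np.array([-u[1],u[0]])
print((t-T)@u,(t-T)@v)
```

```text
[[0.5259 0.185 ]
 [0.5305 0.1667]
 [0.5379 0.1992]]
[-0.0677 -0.0592 -0.0592] [-0.0008 -0.0176  0.0158]
```

```bash
python3 -m jog '[{"x":-10,"y":-16,"z":0,"wx":0,"wy":0,"wz":0,"jaw":25},{"x":-30,"y":-47,"z":0,"wx":0,"wy":0,"wz":2,"jaw":25},{"x":-50,"y":-79,"z":0,"wx":0,"wy":0,"wz":5,"jaw":25},{"x":-70,"y":-111,"z":0,"wx":0,"wy":0,"wz":9,"jaw":25},{"x":-90,"y":-142,"z":0,"wx":0,"wy":0,"wz":13,"jaw":25},{"x":-110,"y":-174,"z":0,"wx":0,"wy":0,"wz":17,"jaw":25},{"x":-130,"y":-205,"z":0,"wx":0,"wy":0,"wz":21,"jaw":25},{"x":-150,"y":-237,"z":0,"wx":0,"wy":0,"wz":21,"jaw":25}]' 60
python3 -m jog '[{"x":-20,"y":-31,"z":0,"wx":0,"wy":0,"wz":0,"jaw":25},{"x":-40,"y":-63,"z":0,"wx":0,"wy":0,"wz":0,"jaw":25},{"x":-60,"y":-95,"z":-5,"wx":0,"wy":0,"wz":0,"jaw":25},{"x":-75,"y":-118,"z":-15,"wx":0,"wy":0,"wz":0,"jaw":25},{"x":-87,"y":-136,"z":-35,"wx":0,"wy":0,"wz":0,"jaw":25},{"x":-87,"y":-136,"z":-55,"wx":0,"wy":0,"wz":0,"jaw":25},{"x":-87,"y":-136,"z":-68,"wx":0,"wy":0,"wz":0,"jaw":25},{"x":-87,"y":-136,"z":-68,"wx":0,"wy":0,"wz":0,"jaw":25}]' 60
python3 -m jog '[{"x":0,"y":0,"z":0,"wx":0,"wy":0,"wz":0,"jaw":25},{"x":0,"y":0,"z":0,"wx":0,"wy":0,"wz":0,"jaw":25}]' 60
python3 - <<'E'
from h import *
from cell import status
o=status.get_obs();print(o["position"],o["eef_rot"])
a=vision.get_image("top");b=vision.get_image("scene")
A=cv2.resize(a[190:270,240:340,::-1],(500,400),interpolation=cv2.INTER_CUBIC)
B=cv2.resize(b[150:310,130:290,::-1],(400,400),interpolation=cv2.INTER_CUBIC)[:,:300]
cv2.imwrite("pics/h1.png",np.hstack([A,B]))
E
```

```text
time: 5.05
position: [0.4401, -0.0673, 0.197]
eef_rot: [0.232, -3.131, -0.001]
force: [0.8, -0.8, -0.8]
opening: 0.41
finger_force: 60.0
time: 5.72
position: [0.3532, -0.2016, 0.1271]
eef_rot: [0.222, -3.129, -0.006]
force: [0.3, 0.2, -1.7]
opening: 0.411
finger_force: 60.2
time: 5.88
position: [0.3552, -0.2023, 0.1306]
eef_rot: [0.225, -3.133, -0.0]
force: [-0.2, -0.1, -1.0]
opening: 0.409
finger_force: 60.2
[ 0.35515501 -0.20226603  0.13058979] [ 2.24882322e-01 -3.13336863e+00 -2.03371244e-04]
```

View pics/h1.png

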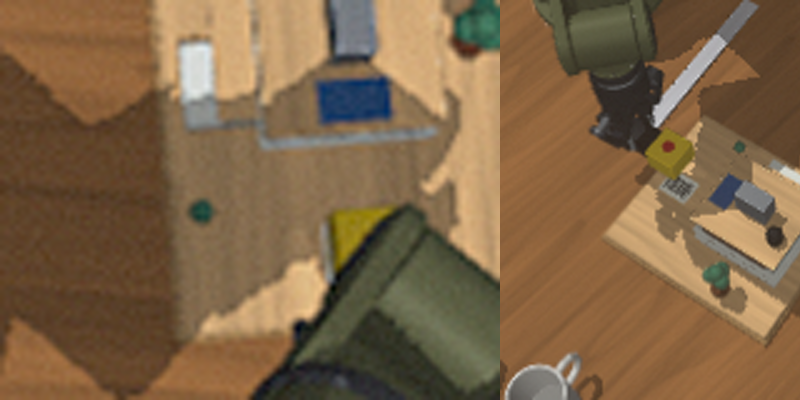

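The scene half shows the red nose dot at (668,147) and the tag centre at (679,187). In the top half the nose's front-left top corner is at (332,211).

Run:
```python
from h import *
np.set_printoptions(precision=4,suppress=True)
s=vision.calibration("scene");t=vision.calibration("top")
f=lambda x,y:((x-500)/2.5+130-.3,y/2.5+150-.3)
dot=at(s,[f(668,147)],.137)[0];tag=at(s,[f(679,187)],.017)[0];print("dot",dot,"tag",tag)
# nose top corners
a=np.radians(8.2);R=np.array([[np.cos(a),-np.sin(a)],[np.sin(a),np.cos(a)]])
print("top-cam corner nose centre",at(t,[(332/5+240-.4,211/5+190-.4)],.137)[0,:2]-R@[.025,.026])
print("model frame err scene",R.T@(dot-tag)[:2])
P=[[.4148,-.194,.017]];print("tag predicted in top native",proj(t,P))
im=vision.get_image("scene")
cv2.imwrite("pics/h2.png",cv2.resize(im[195:245,180:240,::-1],(720,600),interpolation=cv2.INTER_CUBIC))
```

```text
dot [ 0.4162 -0.1923  0.137 ] tag [ 0.4171 -0.1933  0.017 ]
top-cam corner nose centre [ 0.4128 -0.1927]
model frame err scene [-0.0008  0.0012]
tag predicted in top native [[310.1736 241.2837]]
```

View pics/h2.png

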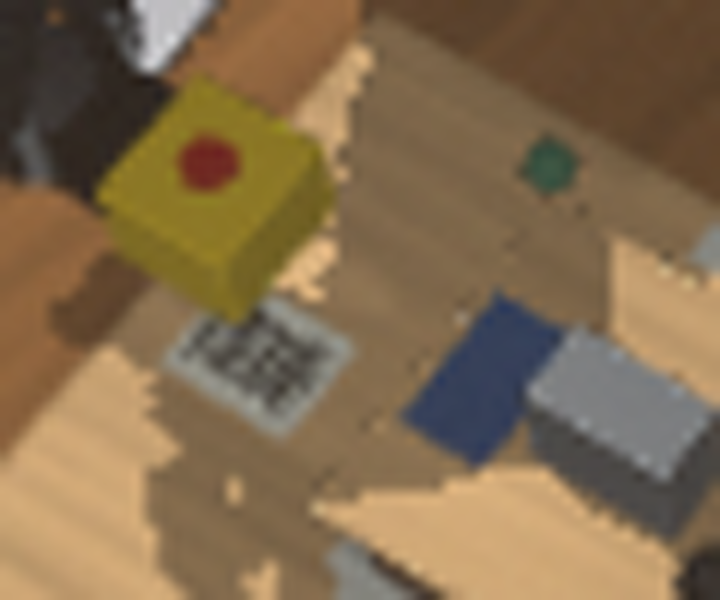

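The nose is level. The tag centre is at (260,354) and the dot at (209,163), so the window is within about 2 mm of straight over the tag. I'm nudging by 1 mm and holding.

```bash
python3 -m jog '[{"x":0.5,"y":-1,"z":1,"wx":0,"wy":0,"wz":0,"jaw":25},{"x":0.5,"y":-1,"z":1,"wx":0,"wy":0,"wz":0,"jaw":25},{"x":0.5,"y":-1,"z":1,"wx":0,"wy":0,"wz":0,"jaw":25},{"x":0.5,"y":-1,"z":1,"wx":0,"wy":0,"wz":0,"jaw":25},{"x":0.5,"y":-1,"z":1,"wx":0,"wy":0,"wz":0,"jaw":25},{"x":0.5,"y":-1,"z":1,"wx":0,"wy":0,"wz":0,"jaw":25},{"x":0.5,"y":-1,"z":1,"wx":0,"wy":0,"wz":0,"jaw":25},{"x":0.5,"y":-1,"z":1,"wx":0,"wy":0,"wz":0,"jaw":25}]' 60
for i in 1 2; do python3 -m jog '[{"x":0,"y":0,"z":0,"wx":0,"wy":0,"wz":0,"jaw":25},{"x":0,"y":0,"z":0,"wx":0,"wy":0,"wz":0,"jaw":25},{"x":0,"y":0,"z":0,"wx":0,"wy":0,"wz":0,"jaw":25},{"x":0,"y":0,"z":0,"wx":0,"wy":0,"wz":0,"jaw":25},{"x":0,"y":0,"z":0,"wx":0,"wy":0,"wz":0,"jaw":25},{"x":0,"y":0,"z":0,"wx":0,"wy":0,"wz":0,"jaw":25},{"x":0,"y":0,"z":0,"wx":0,"wy":0,"wz":0,"jaw":25},{"x":0,"y":0,"z":0,"wx":0,"wy":0,"wz":0,"jaw":25}]'; done
```

```text
time: 6.7
position: [0.3555, -0.2034, 0.1313]
eef_rot: [0.224, -3.134, -0.0]
force: [0.9, 0.5, -0.8]
opening: 0.407
finger_force: 60.2
time: 7.37
position: [0.3555, -0.2034, 0.1313]
eef_rot: [-0.224, 3.134, -0.0]
force: [0.2, 0.1, -1.2]
opening: 0.406
finger_force: 60.2
time: 8.03
position: [0.3555, -0.2034, 0.1313]
eef_rot: [0.224, -3.134, -0.0]
force: [-0.7, -0.9, -1.8]
opening: 0.413
finger_force: 60.2
```

```bash
python3 -m jog '[{"x":0,"y":0,"z":20,"wx":0,"wy":0,"wz":0,"jaw":25},{"x":0,"y":6,"z":50,"wx":0,"wy":0,"wz":0,"jaw":25},{"x":8,"y":20,"z":69,"wx":0,"wy":0,"wz":0,"jaw":25},{"x":26,"y":45,"z":69,"wx":0,"wy":0,"wz":-3,"jaw":25},{"x":46,"y":77,"z":69,"wx":0,"wy":0,"wz":-6,"jaw":25},{"x":66,"y":109,"z":69,"wx":0,"wy":0,"wz":-9,"jaw":25},{"x":86,"y":141,"z":69,"wx":0,"wy":0,"wz":-12,"jaw":25},{"x":106,"y":173,"z":69,"wx":0,"wy":0,"wz":-15,"jaw":25}]'
python3 -m jog '[{"x":20,"y":32,"z":0,"wx":0,"wy":0,"wz":-3,"jaw":25},{"x":41,"y":64,"z":0,"wx":0,"wy":0,"wz":-6,"jaw":25},{"x":62,"y":96,"z":0,"wx":0,"wy":0,"wz":-9,"jaw":25},{"x":83,"y":128,"z":0,"wx":0,"wy":0,"wz":-10.4,"jaw":25},{"x":104,"y":160,"z":0,"wx":0,"wy":0,"wz":-10.4,"jaw":25},{"x":120,"y":185,"z":0,"wx":0,"wy":0,"wz":-10.4,"jaw":25},{"x":130,"y":200,"z":0,"wx":0,"wy":0,"wz":-10.4,"jaw":25},{"x":132.5,"y":204.5,"z":0,"wx":0,"wy":0,"wz":-10.4,"jaw":25}]'
python3 -m jog '[{"x":0,"y":0,"z":-20,"wx":0,"wy":0,"wz":0,"jaw":25},{"x":0,"y":0,"z":-50,"wx":0,"wy":0,"wz":0,"jaw":25},{"x":0,"y":0,"z":-80,"wx":0,"wy":0,"wz":0,"jaw":25},{"x":0,"y":0,"z":-105,"wx":0,"wy":0,"wz":0,"jaw":25},{"x":0,"y":0,"z":-125,"wx":0,"wy":0,"wz":0,"jaw":25},{"x":0,"y":0,"z":-138,"wx":0,"wy":0,"wz":0,"jaw":25},{"x":0,"y":0,"z":-145,"wx":0,"wy":0,"wz":0,"jaw":25},{"x":0,"y":0,"z":-150,"wx":0,"wy":0,"wz":0,"jaw":25}]'
python3 -m jog '[{"x":0,"y":0,"z":0,"wx":0,"wy":0,"wz":0,"jaw":25},{"x":0,"y":0,"z":0,"wx":0,"wy":0,"wz":0,"jaw":25},{"x":0,"y":0,"z":0,"wx":0,"wy":0,"wz":0,"jaw":25}]'
```

```text
time: 8.7
position: [0.4621, -0.0286, 0.2004]
eef_rot: [0.191, 3.136, -0.0]
force: [-0.1, -0.4, -1.5]
opening: 0.412
finger_force: 60.4
time: 9.37
position: [0.5947, 0.1765, 0.1995]
eef_rot: [-0.467, -3.106, -0.0]
force: [-1.1, -0.6, -0.5]
opening: 0.408
finger_force: 60.3
time: 10.03
position: [0.594, 0.1738, 0.05]
eef_rot: [-0.471, -3.106, 0.0]
force: [-0.1, -0.0, -0.3]
opening: 0.405
finger_force: 60.3
time: 10.28
position: [0.5946, 0.1742, 0.0515]
eef_rot: [0.47, 3.105, 0.001]
force: [-0.5, 0.6, -2.2]
opening: 0.41
finger_force: 60.3
```

```bash
python3 -m jog '[{"x":0,"y":0,"z":-5,"wx":0,"wy":0,"wz":0,"jaw":25},{"x":0,"y":0,"z":-8,"wx":0,"wy":0,"wz":0,"jaw":25},{"x":0,"y":0,"z":-10,"wx":0,"wy":0,"wz":0,"jaw":25},{"x":0,"y":0,"z":-11,"wx":0,"wy":0,"wz":0,"jaw":25},{"x":0,"y":0,"z":-11,"wx":0,"wy":0,"wz":0,"jaw":25},{"x":0,"y":0,"z":-11,"wx":0,"wy":0,"wz":0,"jaw":25}]'
```

```text
time: 10.78
position: [0.5939, 0.1741, 0.0402]
eef_rot: [-0.47, -3.106, 0.0]
force: [-8.3, -2.7, 11.3]
opening: 0.412
finger_force: 61.8
```

```bash
python3 -m jog '[{"x":0,"y":0,"z":0,"wx":0,"wy":0,"wz":0,"jaw":45},{"x":0,"y":0,"z":0,"wx":0,"wy":0,"wz":0,"jaw":58},{"x":0,"y":0,"z":0,"wx":0,"wy":0,"wz":0,"jaw":58},{"x":0,"y":0,"z":0,"wx":0,"wy":0,"wz":0,"jaw":58},{"x":0,"y":0,"z":10,"wx":0,"wy":0,"wz":0,"jaw":58},{"x":0,"y":0,"z":40,"wx":0,"wy":0,"wz":0,"jaw":58},{"x":0,"y":0,"z":80,"wx":0,"wy":0,"wz":0,"jaw":58},{"x":0,"y":0,"z":120,"wx":0,"wy":0,"wz":0,"jaw":58}]'
python3 -m jog '[{"x":0,"y":0,"z":40,"wx":0,"wy":0,"wz":0,"jaw":58},{"x":0,"y":0,"z":80,"wx":0,"wy":0,"wz":0,"jaw":58},{"x":0,"y":0,"z":120,"wx":0,"wy":0,"wz":0,"jaw":58},{"x":0,"y":0,"z":120,"wx":0,"wy":0,"wz":0,"jaw":58},{"x":0,"y":0,"z":120,"wx":0,"wy":0,"wz":0,"jaw":58}]'
python3 - <<'E'
from h import *
from cell import status
o=status.get_obs();print(o["qpos"],o["position"],o["eef_rot"])
np.save("w4.npy",vision.calibration("wrist"))
im=vision.get_image("wrist");cv2.imwrite("pics/w4.png",cv2.resize(im[:,:,::-1],(800,600),interpolation=cv2.INTER_CUBIC))
E
```

```text
time: 11.45
position: [0.5935, 0.174, 0.1609]
eef_rot: [-0.47, -3.105, 0.001]
force: [0.8, -0.2, 0.4]
opening: 0.682
finger_force: 0.0
time: 11.87
position: [0.5944, 0.1742, 0.2824]
eef_rot: [0.469, 3.102, 0.003]
force: [-0.1, 0.2, -0.3]
opening: 0.682
finger_force: 0.0
[ 2.25961846e-01  4.37754721e-01  1.27363372e+00 -1.58158130e-05
  1.42513639e+00 -1.04442784e+00] [0.59437184 0.17419    0.28239883] [4.69395424e-01 3.10155355e+00 2.89711934e-03]
```

View pics/w4.png

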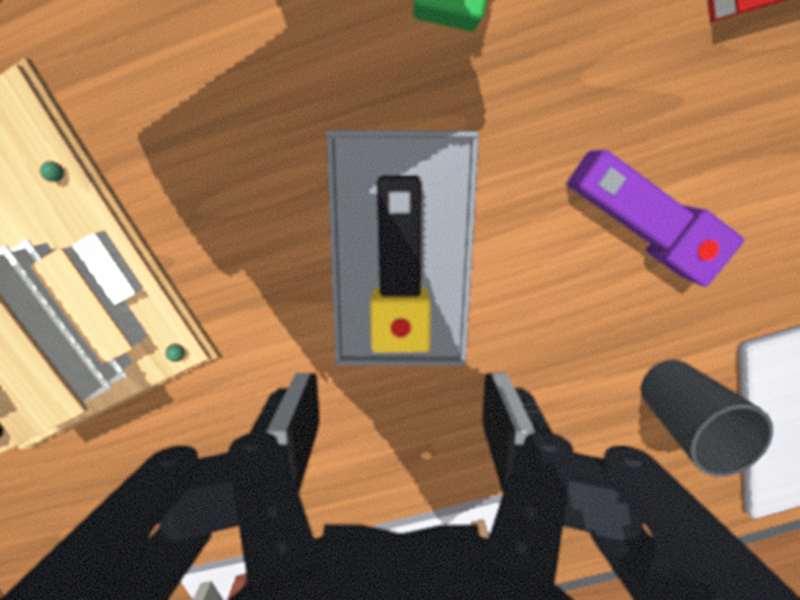

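The scanner lies aligned in the tray, but it may sit towards the nose end. I'll work out the offset from tail (399,177), dot (401,327) and tray corners (330,132), (478,132), (466,362) and (337,362).

Run:
```python
from h import *
np.set_printoptions(precision=4,suppress=True)
c=np.load("w4.npy",allow_pickle=True).item()
g=lambda a,z:at(c,np.array(a,float)*.64-.2,z)[:,:2]
T=g([(330,132),(478,132),(466,362),(337,362)],.018);C=T.mean(0)
f=T[2]+T[3]-T[0]-T[1];u=f/np.linalg.norm(f);v=np.array([-u[1],u[0]])
print("tray",C,np.linalg.norm(f)/2,np.degrees(np.arctan2(u[1],u[0])))
for n,p,z in(("tail",(399,177),.041),("dot",(401,327),.045),("nose end",(401,352),.045),("nose back",(401,291),.045)):
    q=g([p],z)[0]-C;print(n,q@u,q@v)
```

```text
tray [0.5986 0.1747] 0.2047786999838071 -17.729291319542682
tail -0.0678858064687395 -0.0037482275343610587
dot 0.05598919065451311 -0.0010184621162993984
nose end 0.07944000567590886 -0.0007940771224167059
nose back 0.02378485998136996 -0.0013263741129176934
```

The scanner body's centre is about 6 mm from the tray's centre, which is fine. Moving on over the roof.

```bash
python3 -m jog '[{"x":-2,"y":-20,"z":0,"wx":0,"wy":0,"wz":2,"jaw":60},{"x":-5,"y":-60,"z":0,"wx":0,"wy":0,"wz":6,"jaw":60},{"x":-9,"y":-101,"z":0,"wx":0,"wy":0,"wz":10,"jaw":60},{"x":-13,"y":-142,"z":0,"wx":0,"wy":0,"wz":15,"jaw":60},{"x":-17,"y":-183,"z":0,"wx":0,"wy":0,"wz":20,"jaw":60},{"x":-21,"y":-224,"z":0,"wx":0,"wy":0,"wz":25.7,"jaw":60},{"x":-24,"y":-265,"z":0,"wx":0,"wy":0,"wz":25.7,"jaw":60},{"x":-28,"y":-305,"z":0,"wx":0,"wy":0,"wz":25.7,"jaw":60}]' 60
python3 -m jog '[{"x":-2,"y":-25,"z":0,"wx":0,"wy":0,"wz":0,"jaw":60},{"x":-3,"y":-40,"z":0,"wx":0,"wy":0,"wz":0,"jaw":60},{"x":-3,"y":-40,"z":0,"wx":0,"wy":0,"wz":0,"jaw":60},{"x":-3,"y":-40,"z":0,"wx":0,"wy":0,"wz":0,"jaw":60}]'
python3 - <<'E'
from h import *
from cell import status
o=status.get_obs();print(o["qpos"],o["position"],o["eef_rot"])
np.save("w5.npy",vision.calibration("wrist"))
im=vision.get_image("wrist");cv2.imwrite("pics/w5.png",cv2.resize(im[:,:,::-1],(800,600),interpolation=cv2.INTER_CUBIC))
E
```

```text
time: 12.58
position: [0.565, -0.1328, 0.2778]
eef_rot: [0.233, -3.13, -0.002]
force: [1.2, 0.8, -0.5]
opening: 0.698
finger_force: 0.0
time: 12.92
position: [0.5629, -0.1706, 0.2783]
eef_rot: [0.231, -3.132, -0.002]
force: [-0.4, 0.0, 0.6]
opening: 0.701
finger_force: 0.0
[-3.56695368e-01  3.71355916e-01  1.37494095e+00  2.46978386e-04
  1.39708285e+00 -2.07496290e+00] [ 0.5628743  -0.17063093  0.27827956] [ 2.31257996e-01 -3.13154236e+00 -1.51777204e-03]
```

View pics/w5.png

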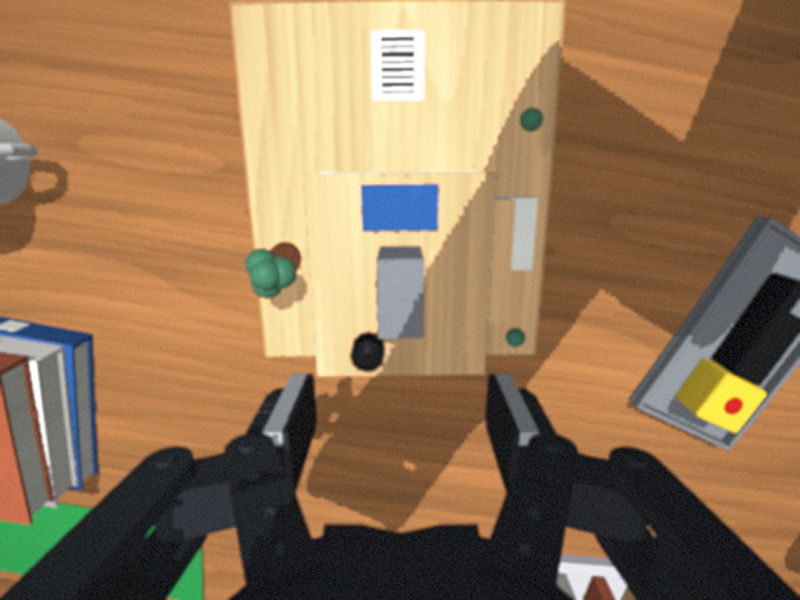

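The wrist view shows the core top at cols 377–424, rows 258–338, square to the jaws. The tank is at (368,350), the tree at (270,270) and the tag at (398,65).

Run:
```python
from h import *
np.set_printoptions(precision=4,suppress=True)
c=np.load("w5.npy",allow_pickle=True).item()
g=lambda a,z:at(c,np.array(a,float)*.64-.2,z)[:,:2]
T=g([(377.5,258),(424,258),(424,338),(377.5,338)],.144);print(T,T.mean(0))
f=T[2]+T[3]-T[0]-T[1];print(np.linalg.norm(f)/2,np.degrees(np.arctan2(f[1],f[0])))
t=g([(398,65)],.017)[0];print("tag",t);d=T.mean(0)-t;print(np.linalg.norm(d),np.degrees(np.arctan2(d[1],d[0])))
print("tank",g([(368,352)],.122))
```

```text
[[ 0.5404 -0.1879]
 [ 0.5364 -0.1614]
 [ 0.5856 -0.1533]
 [ 0.5898 -0.1814]] [ 0.563 -0.171]
0.04983584329202709 8.464583053883008
tag [ 0.4155 -0.195 ]
0.14948065869286076 9.229573645538089
tank [[ 0.6101 -0.1862]]
```

```bash
python3 -m jog '[{"x":0,"y":-0.4,"z":-20,"wx":0,"wy":0,"wz":0,"jaw":60},{"x":0,"y":-0.4,"z":-50,"wx":0,"wy":0,"wz":0,"jaw":60},{"x":0,"y":-0.4,"z":-80,"wx":0,"wy":0,"wz":0,"jaw":60},{"x":0,"y":-0.4,"z":-105,"wx":0,"wy":0,"wz":0,"jaw":60},{"x":0,"y":-0.4,"z":-122,"wx":0,"wy":0,"wz":0,"jaw":60},{"x":0,"y":-0.4,"z":-134,"wx":0,"wy":0,"wz":0,"jaw":60},{"x":0,"y":-0.4,"z":-140,"wx":0,"wy":0,"wz":0,"jaw":60},{"x":0,"y":-0.4,"z":-142,"wx":0,"wy":0,"wz":0,"jaw":60}]' 60
python3 -m jog '[{"x":0,"y":0,"z":0,"wx":0,"wy":0,"wz":0,"jaw":50},{"x":0,"y":0,"z":0,"wx":0,"wy":0,"wz":0,"jaw":42},{"x":0,"y":0,"z":0,"wx":0,"wy":0,"wz":0,"jaw":36},{"x":0,"y":0,"z":0,"wx":0,"wy":0,"wz":0,"jaw":32},{"x":0,"y":0,"z":0,"wx":0,"wy":0,"wz":0,"jaw":28},{"x":0,"y":0,"z":0,"wx":0,"wy":0,"wz":0,"jaw":24},{"x":0,"y":0,"z":0,"wx":0,"wy":0,"wz":0,"jaw":20},{"x":0,"y":0,"z":0,"wx":0,"wy":0,"wz":0,"jaw":18}]' 60
python3 -m jog '[{"x":0,"y":0,"z":0,"wx":0,"wy":0,"wz":0,"jaw":18},{"x":0,"y":0,"z":0,"wx":0,"wy":0,"wz":0,"jaw":18},{"x":0,"y":0,"z":0,"wx":0,"wy":0,"wz":0,"jaw":18}]' 60
```

```text
time: 13.63
position: [0.5631, -0.1704, 0.1368]
eef_rot: [0.234, -3.132, -0.001]
force: [-0.3, -0.0, 1.0]
opening: 0.699
finger_force: 0.0
time: 14.3
position: [0.5633, -0.1713, 0.1381]
eef_rot: [-0.232, 3.132, -0.001]
force: [-1.1, 1.2, 5.3]
opening: 0.32
finger_force: 60.1
time: 14.55
position: [0.5633, -0.1713, 0.1381]
eef_rot: [-0.232, 3.132, -0.001]
force: [-1.5, 1.3, 6.0]
opening: 0.321
finger_force: 60.1
```

```bash
python3 -m jog '[{"x":0,"y":0,"z":0.5,"wx":0,"wy":0,"wz":0,"jaw":18},{"x":0,"y":0,"z":1.5,"wx":0,"wy":0,"wz":0,"jaw":18},{"x":0,"y":0,"z":3,"wx":0,"wy":0,"wz":0,"jaw":18},{"x":0,"y":0,"z":5,"wx":0,"wy":0,"wz":0,"jaw":18},{"x":0,"y":0,"z":7.5,"wx":0,"wy":0,"wz":0,"jaw":18},{"x":0,"y":0,"z":10,"wx":0,"wy":0,"wz":0,"jaw":18},{"x":0,"y":0,"z":12.5,"wx":0,"wy":0,"wz":0,"jaw":18},{"x":0,"y":0,"z":15,"wx":0,"wy":0,"wz":0,"jaw":18}]'
python3 -m jog '[{"x":0,"y":0,"z":2.5,"wx":0,"wy":0,"wz":0,"jaw":18},{"x":0,"y":0,"z":5,"wx":0,"wy":0,"wz":0,"jaw":18},{"x":0,"y":0,"z":8,"wx":0,"wy":0,"wz":0,"jaw":18},{"x":0,"y":0,"z":12,"wx":0,"wy":0,"wz":0,"jaw":18},{"x":0,"y":0,"z":16,"wx":0,"wy":0,"wz":0,"jaw":18},{"x":0,"y":0,"z":20,"wx":0,"wy":0,"wz":0,"jaw":18},{"x":0,"y":0,"z":24,"wx":0,"wy":0,"wz":0,"jaw":18},{"x":0,"y":0,"z":28,"wx":0,"wy":0,"wz":0,"jaw":18}]'
python3 -m jog '[{"x":0,"y":0,"z":4,"wx":0,"wy":0,"wz":0,"jaw":18},{"x":0,"y":0,"z":8,"wx":0,"wy":0,"wz":0,"jaw":18},{"x":0,"y":0,"z":12,"wx":0,"wy":0,"wz":0,"jaw":18},{"x":0,"y":0,"z":16,"wx":0,"wy":0,"wz":0,"jaw":18},{"x":0,"y":0,"z":20,"wx":0,"wy":0,"wz":0,"jaw":18},{"x":0,"y":0,"z":24,"wx":0,"wy":0,"wz":0,"jaw":18},{"x":0,"y":0,"z":28,"wx":0,"wy":0,"wz":0,"jaw":18},{"x":0,"y":0,"z":32,"wx":0,"wy":0,"wz":0,"jaw":18}]'
python3 -m jog '[{"x":0,"y":0,"z":4,"wx":0,"wy":0,"wz":0,"jaw":18},{"x":0,"y":0,"z":8,"wx":0,"wy":0,"wz":0,"jaw":18},{"x":0,"y":0,"z":12,"wx":0,"wy":0,"wz":0,"jaw":18},{"x":0,"y":0,"z":16,"wx":0,"wy":0,"wz":0,"jaw":18},{"x":0,"y":0,"z":19,"wx":0,"wy":0,"wz":0,"jaw":18},{"x":0,"y":0,"z":22,"wx":0,"wy":0,"wz":0,"jaw":18},{"x":0,"y":0,"z":24,"wx":0,"wy":0,"wz":0,"jaw":18},{"x":0,"y":0,"z":25,"wx":0,"wy":0,"wz":0,"jaw":18}]'
python3 -m jog '[{"x":0,"y":0,"z":0,"wx":0,"wy":0,"wz":0,"jaw":18},{"x":0,"y":0,"z":0,"wx":0,"wy":0,"wz":0,"jaw":18},{"x":0,"y":0,"z":0,"wx":0,"wy":0,"wz":0,"jaw":18},{"x":0,"y":0,"z":0,"wx":0,"wy":0,"wz":0,"jaw":18}]'
python3 - <<'E'
from h import *
a=vision.get_image("scene");b=vision.get_image("wrist")
A=cv2.resize(a[170:290,170:290,::-1],(400,400),interpolation=cv2.INTER_CUBIC)
B=cv2.resize(b[84:384,106:406,::-1],(400,400),interpolation=cv2.INTER_CUBIC)
cv2.imwrite("pics/l1.png",np.hstack([A,B]))
E
```

```text
time: 15.22
position: [0.563, -0.1713, 0.1526]
eef_rot: [-0.232, 3.133, -0.0]
force: [-0.4, -0.2, -1.7]
opening: 0.316
finger_force: 59.1
time: 15.88
position: [0.5631, -0.1713, 0.1808]
eef_rot: [-0.232, 3.133, -0.0]
force: [0.9, -0.1, -1.6]
opening: 0.32
finger_force: 59.1
time: 16.55
position: [0.563, -0.1713, 0.2127]
eef_rot: [-0.232, 3.133, -0.0]
force: [0.2, -1.0, -1.2]
opening: 0.319
finger_force: 59.1
time: 17.22
position: [0.5631, -0.1713, 0.2376]
eef_rot: [-0.233, 3.133, -0.0]
force: [-0.9, -0.1, -1.7]
opening: 0.32
finger_force: 59.1
time: 17.55
position: [0.563, -0.1713, 0.2371]
eef_rot: [0.233, -3.133, -0.0]
force: [0.2, 1.2, -2.0]
opening: 0.318
finger_force: 59.1
```

View pics/l1.png

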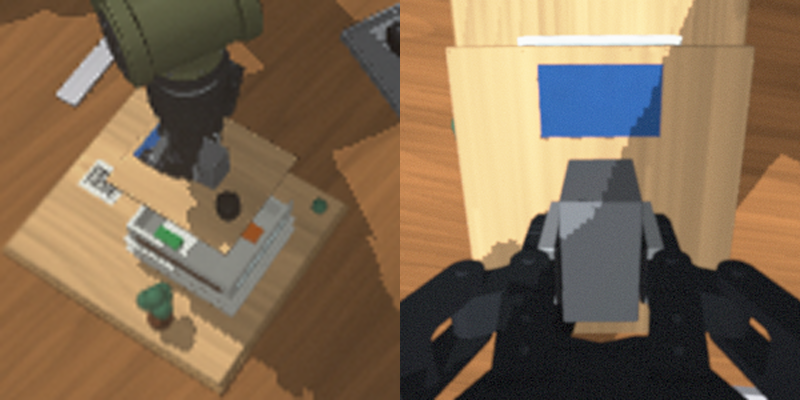

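The roof is level in the grip, 99 mm up, and the tank is still standing on it at (228,205). The tree, at (155,305), hasn't moved. I'm holding for a second and then handing in.

```bash
for i in 1 2; do python3 -m jog '[{"x":0,"y":0,"z":0,"wx":0,"wy":0,"wz":0,"jaw":18},{"x":0,"y":0,"z":0,"wx":0,"wy":0,"wz":0,"jaw":18},{"x":0,"y":0,"z":0,"wx":0,"wy":0,"wz":0,"jaw":18},{"x":0,"y":0,"z":0,"wx":0,"wy":0,"wz":0,"jaw":18},{"x":0,"y":0,"z":0,"wx":0,"wy":0,"wz":0,"jaw":18},{"x":0,"y":0,"z":0,"wx":0,"wy":0,"wz":0,"jaw":18},{"x":0,"y":0,"z":0,"wx":0,"wy":0,"wz":0,"jaw":18},{"x":0,"y":0,"z":0,"wx":0,"wy":0,"wz":0,"jaw":18}]'; done; python3 -c "
from cell import r
print(r.finish_job())"
```

```text
time: 18.32
position: [0.563, -0.1713, 0.2373]
eef_rot: [0.233, -3.133, 0.0]
force: [-0.1, -0.7, -1.8]
opening: 0.316
finger_force: 59.1
time: 18.98
position: [0.563, -0.1713, 0.2373]
eef_rot: [0.233, -3.133, -0.0]
force: [-0.5, -0.0, -1.6]
opening: 0.318
finger_force: 59.1
the job is handed in; nothing more can be done
None
```

The job is handed in at about 19 s: the scanner was held about 8 cm over the tag for 2 s and laid back about 6 mm from the tray's middle, and the gripper is holding the roof level 99 mm up with the tank still standing on it.

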